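# Set the proof press lever to the third notch

### The job

The pressure lever of the green proof press was left on an old setting. With the fingertips only, push the orange lever all the way back to its home stop at the red-marked end, pause there for a moment, then push it away from the red mark click by click and leave it resting in the third notch from home (three clicks), without ever letting it slip on past that notch into the next. Push gently, never pinch or force the lever, leave the bottle, the ink tin and the ink knife where they are, and finish with the hand clear.

Things in the scene. Friction and masses are not known exactly. Their poses are not given: they have to be found in the camera images.
- press: bench proof press, fixed: green base 300 (x) x 360 (y) x 60 mm high, origin under its centre; the lever side faces the robot (-x). The lever gate, an aluminium plate 64 mm above the table, runs along press y at press x = -100 mm. Behind it: a stone on the bed and a black roller (along y, press x = +90 mm, top 154 mm up) in frames 157 mm high; a hand wheel, top 175 mm up, at the roller's +y end.
- lever_mid (a point): centre of the orange lever paddle, an upright block 36 mm (press x) x 16 mm (press y, the sliding direction) x 56 mm high, from 70 to 126 mm above the table; this point is 100 mm above the table; axes as the press. It slides along press y at press x = -100 mm; its press y is lever minus 50 mm.
- lever (a joint): slide of the lever (m): 0 = home stop at the red end (press -y); grows towards press +y, to 0.100. Sprung notches every 0.020: home 0, first 0.020, second 0.040, third 0.060, ... (black ticks). Starts near the first or second. It takes 6 to 10 N to pass the crest half-way between notches; then the lever snaps by itself into the next, within 1 mm, and stays.
- home_mark (a point): centre of the red strip (64 x 12 mm) on top of the gate plate at the home end, 65 mm above the table, 35 mm from the lever's centre line when it is home.
- bottle: green bottle, 60 mm across, 170 mm high, loose, standing on the table beyond the press's +y side; origin at the centre of its underside. Leave alone.
- tin: ink tin, 72 mm across, 60 mm high, loose, on the table beyond the press's -y side; origin at the centre of its underside. Leave alone.
- knife: ink knife (spatula), 200 mm long, loose, lying flat on the table in front of the press on the robot's side, under 25 mm high; handle towards its own -x; origin in its underside. Leave alone.

How it is judged:
By the outcome, as a careful person would: the job done as asked, in the order asked, and still so for the second after the job is handed in, with the robot touching nothing.
It also fails if it takes over 51 s, if anything falls off the work surface, if the arm or the gripper's body presses on something with over 40 N, if the wrist force passes 120 N, or if a joint passes its speed limit or range.

### The arm

A 6-joint arm with a two-finger parallel gripper is mounted at the origin on the work surface. World frame = base frame: x ahead of the robot, y to its left, z up, the work surface at z = 0. Lengths are in m, angles in rad, forces in N, time in s.
With the tool pointing down it reaches from about 0.35 to 0.975 m from the base axis. Payload 4.9 kg.
Tool frame: the origin (TCP) lies midway between the tips of the shut fingers; the grasp point (between the pads) lies 19 mm behind it; z points along the fingers, y is the line along which they close (so a half turn about z gives the same grasp; the last joint's range is limited). The gripper opens to 85 mm and grips with 20 to 120 N. Pads are 22 mm wide; open, the fingers measure 114 mm over their backs; the gripper's body (76 mm by 85 mm) begins 54 mm behind the grasp point. The pads swing forward as they close: fully open they stand 13 mm farther back than shut.
Start: joints at [-1.427, 0.053, 1.613, -0, 1.476, -0.119], TCP at [0.162, -0.604, 0.231] pointing down, gripper open.
Joint ranges: [-3.01, 3.01], [-1.01, 2.22], [0.06, 2.58], [-1.02, 4.17], [0.09, 2.62], [-3.14, 3.14]. Speed limits (rad/s): [2.57, 2.57, 3.14, 3.14, 3.14, 3.14].

### API

Orientations are given as a rotation vector (axis times angle).
In Python, from station import ctrl, optics, job gives the robot as it stands.
- The arm moves only by the shell command python3 -m jog 'ROWS' [OPENING] [FORCE]. ROWS is JSON, a list of rows, each a list of 2 entries, a list of its own where there are three numbers: the shift along the tool's x, y, z in m, then the turn, a rotation vector about the tool's x, y, z in rad. A call has 1 to 5 rows; each row is the pose to reach, as a shift and turn from the pose commanded when the call began, along the tool's axes at that moment; what a row does not reach only later rows make up. A row lasts 1/10 s, in which the tool goes at most 50 mm and 8.59 degrees, less where a joint would pass 70% of its speed; a pose out of reach is approached as far as the arm can. A call with a gripper value outside its range is refused whole. OPENING is the opening, from 0 (shut) to 1 (fully open), set as the call begins (- or left out, the last holds). The fingers move at their own pace and stop on an object; FORCE is the grip in N (left out, the last holds). Time passes only in rows, so rows that repeat a pose let the fingers close. It gives the time, the measured TCP pose, the force, the opening and the grip force at its end, in the units of the state.
- ctrl.get_obs(): the state, without advancing time (a new reading comes with each control period).
- optics.get_image(name): name is "scene" or "top"; returns a dict with "image" (420x560x3 uint8, blue, green, red), "fx", "fy", "cx", "cy" (pixels), "rvec" (rotation vector, rad) and "tvec" (3), from world to camera coordinates, as OpenCV has them. Camera axes: x right, y down, z forward; pixel columns grow to the right and rows downward; lengths in m; the calibration is good to about 2 mm. A picture is of the moment at which its call begins. There is no depth.
- job.finish_job(): hands the job in; it is judged then, once.
The state is a dict: "t": time; "q": joint angles; "dq": joint speeds; "effort": joint torques, N m; "tool_pos": TCP position; "tool_rot": TCP orientation; "contact_force": force on the tool from outside, world axes, zero at the start; "wrist_torque": the same for the moment, N m; "opening": finger opening in m; "grip_force": force on a finger pad.
Only numpy, scipy, OpenCV 4.12 (cv2) and the standard library are available. Lean on these libraries where they do the work, as an engineer would, in place of code of your own. Each camera call takes 0.05 s, during which the arm holds its last target. There are 200 camera calls.

## Working session

There is one attempt and no reset: what is moved stays moved. The work goes in short steps, Python scripts to look and compute and a shell command to move; the robot and the scene stay as the last step left them, time stands still between calls to the robot, and variables do not carry over. Pictures are saved under pics/ and viewed, at most 10 in all, crops included, and the job is handed in when it is done.

```bash
mkdir -p pics; python3 - <<'E'
from station import ctrl, optics
import cv2,numpy as np
for n in("scene","top"):
    d=optics.get_image(n); cv2.imwrite(f"pics/{n}0.png",d["image"])
    print(n,d["fx"],d["cx"],d["cy"],d["rvec"],d["tvec"])
o=ctrl.get_obs();print(o)
E
```

```text
scene 379.7980718473998 273.98865568636387 214.6440868465463 [ 0.62020146  2.71094032 -1.03708966] [ 0.46582947 -0.12009466  1.17582942]
top 406.90969418246465 271.9662616525606 207.03407960889106 [ 2.18610027 -2.1787861   0.12881089] [0.00251231 0.55981744 0.96695038]
{'t': 0.1, 'q': array([-1.42699744e+00,  5.33092600e-02,  1.61415378e+00, -1.69576395e-05,
        1.47597500e+00, -1.18988862e-01]), 'dq': array([ 0.00042383, -0.00218879, -0.00375589, -0.00070135, -0.00046815,
        0.00063495]), 'effort': array([ 6.13056818e-04, -3.94905245e+01, -3.71362996e+01, -7.09101096e-05,
        3.89428809e-03, -9.63986224e-06]), 'tool_pos': array([ 0.1622808 , -0.60298868,  0.23017627]), 'tool_rot': array([-3.11268340e+00, -4.11360104e-01,  6.24340779e-05]), 'contact_force': array([-0.9192504 ,  0.08018007, -0.26356494]), 'wrist_torque': array([-0.00497404,  0.01944594,  0.01504959]), 'grip_force': 0.0, 'opening': 0.0854493848372202}
```

View pics/scene0.png

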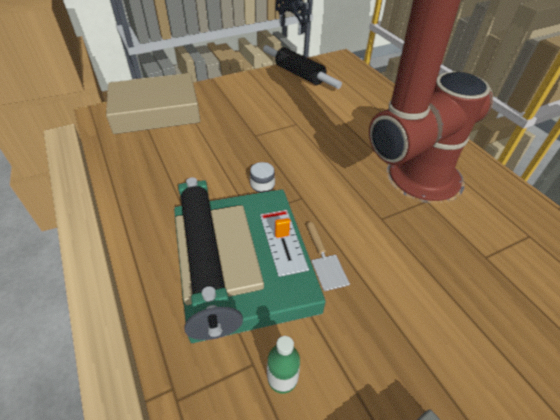

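View pics/top0.png

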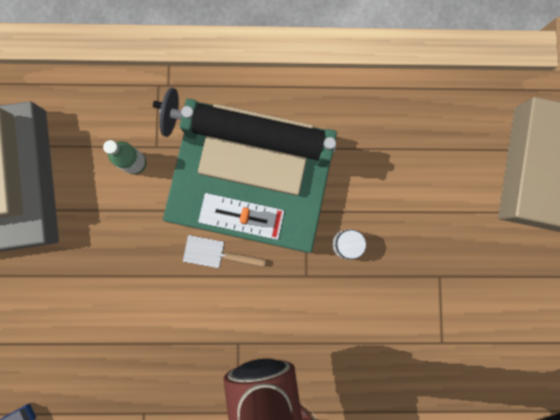

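Scene picture: the orange lever is at (283,228) and the red mark at (275,214). Top picture: lever at (245,215), red mark at (278,223), knife at (205–265, 250), tin at (350,244) and bottle at (125,155).

```bash
cat >h.py <<'E'
from station import ctrl, optics
import cv2,numpy as np
def ray(d,uv):
    R=cv2.Rodrigues(np.array(d["rvec"],float))[0]; t=np.array(d["tvec"],float)
    v=R.T@np.array([(uv[0]-d["cx"])/d["fx"],(uv[1]-d["cy"])/d["fy"],1]); return -R.T@t,v
def onz(d,uv,z):
    c,v=ray(d,uv); return c+v*(z-c[2])/v[2]
def blobs(d,col):
    h=cv2.cvtColor(d["image"],cv2.COLOR_BGR2HSV)
    if col=="orange": m=cv2.inRange(h,(7,200,150),(18,255,255))
    if col=="red": m=cv2.inRange(h,(0,170,110),(4,255,255))|cv2.inRange(h,(174,170,110),(180,255,255))
    if col=="green": m=cv2.inRange(h,(65,100,30),(95,255,140))
    x=np.zeros_like(m); 
    if d["name"]=="top": x[90:260,150:345]=255
    else: x[180:330,170:330]=255
    return m&x
def get(n):
    d=optics.get_image(n); d["name"]=n; return d
def tri(a,ua,b,ub):
    c1,v1=ray(a,ua);c2,v2=ray(b,ub)
    s=np.linalg.lstsq(np.c_[v1,-v2],c2-c1,rcond=None)[0]
    return (c1+v1*s[0]+c2+v2*s[1])/2, np.linalg.norm(c1+v1*s[0]-c2-v2*s[1])
def cen(m):
    n,l,s,c=cv2.connectedComponentsWithStats(m); i=1+np.argmax(s[1:,4]); return c[i],s[i]
E
python3 - <<'E'
from h import *
T=get("top");S=get("scene")
r={}
for d in(T,S):
    for c in("orange","red"):
        u,s=cen(blobs(d,c)); r[d["name"],c]=u; print(d["name"],c,u,s)
    print(" red@.065",onz(d,r[d["name"],"red"],.065)," orange@.1",onz(d,r[d["name"],"orange"],.1), "@.126",onz(d,r[d["name"],"orange"],.126))
for c in("orange","red"): print("tri",c,tri(T,r["top",c],S,r["scene",c]))
# yaw from the white plate and the green base, top view
h=cv2.cvtColor(T["image"],cv2.COLOR_BGR2HSV)
g=blobs(T,"green"); 
p=[onz(T,q,.06)[:2] for q in ((166,219),(312,250))]; e=p[0]-p[1]; print("base edge",p,np.linalg.norm(e),np.degrees(np.arctan2(e[1],e[0])))
m=cv2.inRange(h,(0,0,150),(180,60,255)); x=np.zeros_like(m); x[190:242,195:286]=255; m&=x
P=np.array([onz(T,(a,b),.064)[:2] for b,a in np.argwhere(m)],np.float32)
print("plate",cv2.minAreaRect(P))
for nm,q in (("tin",(350,244)),): print(nm,onz(T,q,.06))
print("knife",[onz(T,q,.01)[:2] for q in((185,240),(183,262),(222,267),(268,263))],"bottle top",onz(T,(110,147),.17))
big=cv2.resize(np.hstack([T["image"][180:260,160:300],S["image"][190:270,220:360]]),None,fx=2.8,fy=2.8,interpolation=2);cv2.imwrite("pics/c1.png",big)
E
```

```text
Traceback (most recent call last):
  File "h.py", line 24, in cen
    n,l,s,c=cv2.connectedComponentsWithStats(m); i=1+np.argmax(s[1:,4]); return c[i],s[i]
                                                     ~~~~~~~~~^^^^^^^^^
ValueError: attempt to get argmax of an empty sequence
```

```bash
sed -i 's/(7,200,150),(18,255,255)/(6,150,130),(22,255,255)/; s/(0,170,110),(4,255,255)/(0,130,90),(4,255,255)/; s/(174,170,110)/(172,130,90)/' h.py
cat >m.py <<'E'
from h import *
T=get("top");S=get("scene")
for d,q in((T,[(245,215),(278,223)]),(S,[(283,228),(275,214)])):
    h=cv2.cvtColor(d["image"],cv2.COLOR_BGR2HSV); print([h[b,a].tolist() for a,b in q])
r={}
for d in(T,S):
    for c in("orange","red"):
        m=blobs(d,c)
        if not m.any(): print("none",d["name"],c); continue
        u,s=cen(m); r[d["name"],c]=u; print(d["name"],c,u.round(1),s)
        for z in((.065,) if c=="red" else (.1,.126)): print("  z",z,onz(d,u,z).round(4))
for c in("orange","red"):
    if ("top",c) in r and ("scene",c) in r: print("tri",c,tri(T,r["top",c],S,r["scene",c]))
h=cv2.cvtColor(T["image"],cv2.COLOR_BGR2HSV)
p=[onz(T,q,.06)[:2] for q in ((166,219),(312,250))]; e=p[0]-p[1]; print("base edge",p,np.linalg.norm(e),np.degrees(np.arctan2(e[1],e[0])))
m=cv2.inRange(h,(0,0,150),(180,60,255)); x=np.zeros_like(m); x[190:242,195:286]=255; m&=x
P=np.array([onz(T,(a,b),.064)[:2] for b,a in np.argwhere(m)],np.float32)
print("plate",cv2.minAreaRect(P))
print("tin",onz(T,(350,244),.06),"knife",[onz(T,q,.01)[:2].round(3) for q in((185,240),(183,262),(222,267),(268,263))],"bottle top",onz(T,(110,147),.17))
big=cv2.resize(np.hstack([T["image"][180:260,160:300],S["image"][190:270,220:360]]),None,fx=2.8,fy=2.8,interpolation=2);cv2.imwrite("pics/c1.png",big)
E
python3 m.py
```

```text
[[11, 174, 232], [0, 133, 193]]
[[17, 255, 213], [0, 210, 157]]
top orange [244.3 215.3] [240 208   9  15  89]
  z 0.1 [0.5337 0.0684 0.1   ]
  z 0.126 [0.5317 0.0671 0.126 ]
top red [276.4 223.5] [273 212   8  24  79]
  z 0.065 [ 0.5174 -0.0053  0.065 ]
scene orange [281.8 227.3] [275 218  16  20 252]
  z 0.1 [0.5336 0.07   0.1   ]
  z 0.126 [0.5441 0.0892 0.126 ]
scene red [274.  214.3] [263 212  23   6  54]
  z 0.065 [ 0.5179 -0.0032  0.065 ]
tri orange (array([0.53336988, 0.0686591 , 0.09855973]), np.float64(0.0009155392058163232))
tri red (array([ 0.51723875, -0.00522012,  0.06270903]), np.float64(0.0006688434864991855))
base edge [array([0.52738148, 0.25311527]), array([ 0.4559404 , -0.08889702])] 0.34939410476209615 78.20144643675194
plate ((0.5355303287506104, 0.07910963147878647), (0.1150984987616539, 0.2139061540365219), 2.26741886138916)
tin [ 0.47015046 -0.17851047  0.06      ] knife [array([0.479, 0.217]), array([0.426, 0.221]), array([0.414, 0.126]), array([0.424, 0.013])] bottle top [0.67117729 0.34805588 0.17      ]
```

View pics/c1.png

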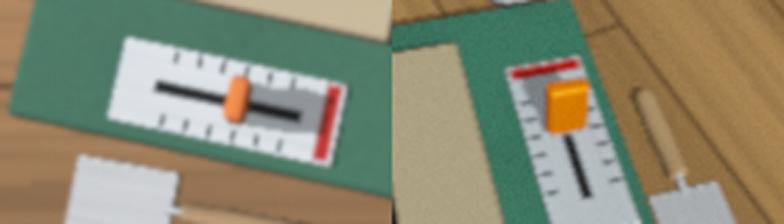

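The lever-to-red distance is 0.075 m, so the lever is at about 0.040, the second notch. Press +y lies at about 78° in the world. I'll shut the fingers, turn tool x to 78° and travel to the +y side of the lever.

```bash
cat >w.py <<'E'
import sys
from h import *
from scipy.spatial.transform import Rotation as Ro
M=np.array([.5337,.069,.1]); a=np.radians(78.); Y=np.array([np.cos(a),np.sin(a),0]); X=np.array([Y[1],-Y[0],0]); L0=M-.04*Y
o=ctrl.get_obs(); R=Ro.from_rotvec(o["tool_rot"]); p=o["tool_pos"]; d=p-L0
print("t",round(o["t"],2),"pos",p.round(4),"lever-frame x,y(from home),z",(d@X).round(4),(d@Y).round(4),p[2].round(4),"F x,y,z",[round(float(o["contact_force"]@v),1) for v in(X,Y,[0,0,1])],"open",round(o["opening"],3),"q6",o["q"][5].round(2))
if len(sys.argv)>1:
    g=L0+Y*float(sys.argv[1]); g[2]=float(sys.argv[2]); G=Ro.from_matrix(np.c_[Y,X,[0,0,-1]])
    print("to go tool xyz",R.inv().apply(g-p).round(4),"turn",(R.inv()*G).as_rotvec().round(3))
E
python3 -m jog '[[[0.035,-0.036,-0.004],[0,0,-0.15]],[[0.07,-0.072,-0.008],[0,0,-0.3]],[[0.105,-0.108,-0.012],[0,0,-0.45]],[[0.14,-0.144,-0.016],[0,0,-0.6]],[[0.173,-0.181,-0.02],[0,0,-0.75]]]' 0 20; python3 w.py 0.09 0.2
```

```text
t: 0.8
tool_pos: [0.2825, -0.3831, 0.2513]
tool_rot: [2.743, 1.531, 0.0]
contact_force: [1.6, 0.3, 0.0]
opening: 0.0126
grip_force: 0.0
t 0.8 pos [ 0.2825 -0.3831  0.2513] lever-frame x,y(from home),z -0.1517 -0.4545 0.2513 F x,y,z [1.5, 0.6, 0.0] open 0.013 q6 -0.54
to go tool xyz [ 0.5638 -0.0402  0.0514] turn [ 0.    -0.    -0.343]
```

```bash
python3 -m jog '[[[0.048,-0.003,0.002],[0,0,-0.12]],[[0.096,-0.007,0.004],[0,0,-0.24]],[[0.144,-0.01,0.006],[0,0,-0.343]],[[0.192,-0.014,0.008],[0,0,-0.343]],[[0.24,-0.017,0.01],[0,0,-0.343]]]'; python3 w.py 0.09 0.2
```

```text
t: 1.3
tool_pos: [0.395, -0.1704, 0.2414]
tool_rot: [2.446, 1.969, 0.001]
contact_force: [1.2, -1.0, 0.9]
opening: 0.0
grip_force: 0.0
t 1.3 pos [ 0.395  -0.1704  0.2414] lever-frame x,y(from home),z -0.0859 -0.2231 0.2414 F x,y,z [1.4, -0.7, 0.9] open 0.0 q6 -0.37
to go tool xyz [0.3136 0.084  0.0414] turn [ 0.001  0.    -0.006]
```

```bash
python3 -m jog '[[[0.046,0.013,0.006],[0,0,0]],[[0.092,0.026,0.012],[0,0,0]],[[0.138,0.038,0.018],[0,0,0]],[[0.184,0.05,0.024],[0,0,0]],[[0.23,0.062,0.03],[0,0,-0.006]]]';python3 -m jog '[[[0.042,0.011,0.006],[0,0,0]],[[0.084,0.022,0.011],[0,0,0]],[[0.084,0.022,0.011],[0,0,0]]]'; python3 w.py 0.09 0.09
```

```text
t: 1.8
tool_pos: [0.5048, 0.0413, 0.2112]
tool_rot: [2.44, 1.978, 0.001]
contact_force: [0.2, -1.4, 0.5]
opening: -0.0
grip_force: 0.0
t: 2.1
tool_pos: [0.5436, 0.1206, 0.1989]
tool_rot: [-2.435, -1.982, 0.001]
contact_force: [0.2, -0.1, 0.8]
opening: 0.0003
grip_force: 0.0
t 2.1 pos [0.5436 0.1206 0.1989] lever-frame x,y(from home),z -0.001 0.0926 0.1989 F x,y,z [0.2, -0.0, 0.8] open 0.0 q6 0.29
to go tool xyz [-0.0027  0.0012  0.1089] turn [-0.002 -0.001  0.005]
```

```bash
python3 -m jog '[[[0,0,0.03],[0,0,0]],[[0,0,0.06],[0,0,0]],[[0,0.001,0.09],[0,0,0]],[[0,0.001,0.107],[0,0,0]],[[0,0.001,0.107],[0,0,0]]]'; python3 w.py 0.09 0.09; python3 - <<'E'
from h import *
S=get("scene");T=get("top")
cv2.imwrite("pics/c2.png",cv2.resize(np.hstack([T["image"][160:260,180:300],S["image"][170:270,220:340]]),None,fx=3.2,fy=3.2,interpolation=2))
E
```

```text
t: 2.6
tool_pos: [0.5414, 0.1158, 0.0899]
tool_rot: [-2.439, -1.975, 0.009]
contact_force: [-0.2, -0.7, 0.0]
opening: -0.0002
grip_force: 0.0
t 2.6 pos [0.5414 0.1158 0.0899] lever-frame x,y(from home),z -0.0022 0.0874 0.0899 F x,y,z [-0.1, -0.7, 0.0] open -0.0 q6 0.29
to go tool xyz [ 0.0026  0.0022 -0.0002] turn [-0.006  0.002 -0.   ]
```

View pics/c2.png

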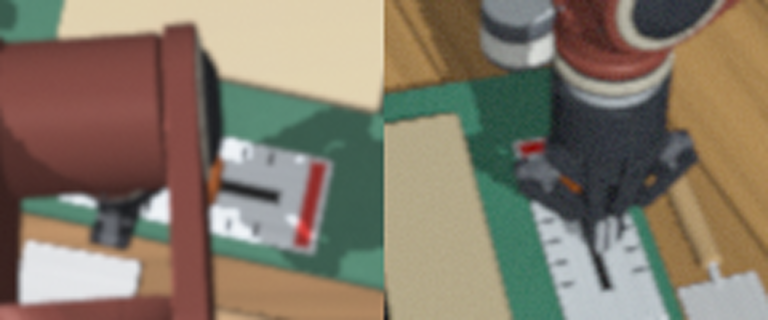

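The fingers are down on the +y side of the lever with the paddle visible just behind them. I'll push towards home in small steps.

```bash
python3 -m jog '[[[-0.008,0.001,0],[0,0,0]],[[-0.015,0.002,0],[0,0,0]],[[-0.02,0.002,0],[0,0,0]],[[-0.022,0.002,0],[0,0,0]],[[-0.023,0.002,0],[0,0,0]]]'; python3 w.py; python3 -m jog '[[[-0.003,0,0],[0,0,0]],[[-0.006,0,0],[0,0,0]],[[-0.009,0,0],[0,0,0]]]'; python3 w.py
```

```text
t: 3.2
tool_pos: [0.5414, 0.0933, 0.0936]
tool_rot: [2.441, 1.977, 0.001]
contact_force: [0.8, -0.1, -0.1]
opening: -0.0003
grip_force: 0.0
t 3.2 pos [0.5414 0.0933 0.0936] lever-frame x,y(from home),z 0.0025 0.0654 0.0936 F x,y,z [0.8, 0.0, -0.1] open -0.0 q6 0.24
t: 3.5
tool_pos: [0.5394, 0.0855, 0.0932]
tool_rot: [-2.44, -1.977, -0.003]
contact_force: [1.4, 4.9, -0.4]
opening: -0.0002
grip_force: 2.8
t 3.5 pos [0.5394 0.0855 0.0932] lever-frame x,y(from home),z 0.0022 0.0574 0.0932 F x,y,z [0.4, 5.1, -0.4] open -0.0 q6 0.23
```

```bash
python3 -m jog '[[[-0.003,0,0],[0,0,0]],[[-0.005,0,0],[0,0,0]],[[-0.007,0,0],[0,0,0]]]'; python3 w.py; python3 -m jog '[[[-0.002,0,0],[0,0,0]],[[-0.004,0,0],[0,0,0]],[[-0.005,0,0],[0,0,0]]]'; python3 w.py
```

```text
t: 3.8
tool_pos: [0.5383, 0.0799, 0.0933]
tool_rot: [-2.439, -1.976, -0.006]
contact_force: [1.7, 7.2, -1.7]
opening: -0.0
grip_force: 3.5
t 3.8 pos [0.5383 0.0799 0.0933] lever-frame x,y(from home),z 0.0022 0.0516 0.0933 F x,y,z [0.2, 7.4, -1.7] open -0.0 q6 0.22
t: 4.1
tool_pos: [0.5368, 0.0727, 0.0931]
tool_rot: [2.441, 1.977, -0.001]
contact_force: [-0.1, -0.3, -0.4]
opening: -0.0003
grip_force: 0.0
t 4.1 pos [0.5368 0.0727 0.0931] lever-frame x,y(from home),z 0.0022 0.0442 0.0931 F x,y,z [-0.0, -0.3, -0.4] open -0.0 q6 0.21
```

First click is done. Next, the crest to home.

```bash
python3 -m jog '[[[-0.003,0,0],[0,0,0]],[[-0.006,0,0],[0,0,0]],[[-0.009,0,0],[0,0,0]],[[-0.011,0,0],[0,0,0]],[[-0.013,0,0],[0,0,0]]]'; python3 w.py; python3 -m jog '[[[-0.002,0,0],[0,0,0]],[[-0.003,0,0],[0,0,0]],[[-0.004,0,0],[0,0,0]]]'; python3 w.py
```

```text
t: 4.6
tool_pos: [0.5346, 0.0622, 0.0933]
tool_rot: [-2.439, -1.975, -0.006]
contact_force: [2.2, 8.1, -1.7]
opening: -0.0001
grip_force: 4.6
t 4.6 pos [0.5346 0.0622 0.0933] lever-frame x,y(from home),z 0.0023 0.0335 0.0933 F x,y,z [0.5, 8.4, -1.7] open -0.0 q6 0.18
t: 4.9
tool_pos: [0.5333, 0.0561, 0.0932]
tool_rot: [2.44, 1.978, -0.001]
contact_force: [0.1, -0.2, 0.2]
opening: 0.0003
grip_force: 0.0
t 4.9 pos [0.5333 0.0561 0.0932] lever-frame x,y(from home),z 0.0022 0.0273 0.0932 F x,y,z [0.2, -0.2, 0.2] open 0.0 q6 0.18
```

```bash
python3 -m jog '[[[-0.003,0,0],[0,0,0]],[[-0.005,0,0],[0,0,0]],[[-0.007,0,0],[0,0,0]],[[-0.008,0,0],[0,0,0]]]'; python3 w.py; python3 -m jog '[[[-0.001,0,0],[0,0,0]],[[-0.002,0,0],[0,0,0]],[[-0.002,0,0],[0,0,0]]]'; python3 w.py
```

```text
t: 5.3
tool_pos: [0.5317, 0.0484, 0.0932]
tool_rot: [-2.441, -1.977, 0.0]
contact_force: [0.5, -0.0, 0.2]
opening: 0.0001
grip_force: 0.4
t 5.3 pos [0.5317 0.0484 0.0932] lever-frame x,y(from home),z 0.0023 0.0194 0.0932 F x,y,z [0.5, 0.1, 0.2] open 0.0 q6 0.16
t: 5.6
tool_pos: [0.5316, 0.0481, 0.0933]
tool_rot: [-2.44, -1.976, -0.005]
contact_force: [1.3, 6.1, -1.3]
opening: 0.0
grip_force: 3.2
t 5.6 pos [0.5316 0.0481 0.0933] lever-frame x,y(from home),z 0.0023 0.0192 0.0933 F x,y,z [-0.0, 6.2, -1.3] open 0.0 q6 0.16
```

The lever is on the home stop: 6 N and no motion. I'll pause there, then back off, lift and cross to the -y side.

```bash
for i in 1 2; do python3 -m jog '[[[0,0,0],[0,0,0]],[[0,0,0],[0,0,0]],[[0,0,0],[0,0,0]],[[0,0,0],[0,0,0]],[[0,0,0],[0,0,0]]]' >/dev/null; done; python3 w.py
python3 -m jog '[[[0.004,0,0],[0,0,0]],[[0.012,0,0],[0,0,0]],[[0.016,0,0],[0,0,0]],[[0.016,0,-0.03],[0,0,0]],[[0.016,0,-0.06],[0,0,0]]]'; python3 -m jog '[[[0,0,-0.015],[0,0,0]],[[0,0,-0.015],[0,0,0]],[[0,0,-0.015],[0,0,0]]]'; python3 w.py -0.04 0.168; python3 - <<'E'
from h import *
S=get("scene");T=get("top")
cv2.imwrite("pics/c3.png",cv2.resize(np.hstack([T["image"][160:260,180:300],S["image"][170:270,220:340]]),None,fx=3.2,fy=3.2,interpolation=2))
E
```

```text
t 6.6 pos [0.5316 0.0481 0.0933] lever-frame x,y(from home),z 0.0023 0.0191 0.0933 F x,y,z [-0.1, 5.7, -0.1] open -0.0 q6 0.16
t: 7.1
tool_pos: [0.5336, 0.0627, 0.1526]
tool_rot: [-2.439, -1.977, 0.004]
contact_force: [0.3, 0.4, 0.7]
opening: -0.0
grip_force: 0.0
t: 7.4
tool_pos: [0.5343, 0.0624, 0.1674]
tool_rot: [-2.441, -1.977, 0.001]
contact_force: [-0.9, 0.1, -0.7]
opening: 0.0001
grip_force: 0.0
t 7.4 pos [0.5343 0.0624 0.1674] lever-frame x,y(from home),z 0.0019 0.0337 0.1674 F x,y,z [-0.9, -0.1, -0.7] open 0.0 q6 0.19
to go tool xyz [-0.0737 -0.002  -0.0006] turn [-0.001  0.     0.   ]
```

View pics/c3.png

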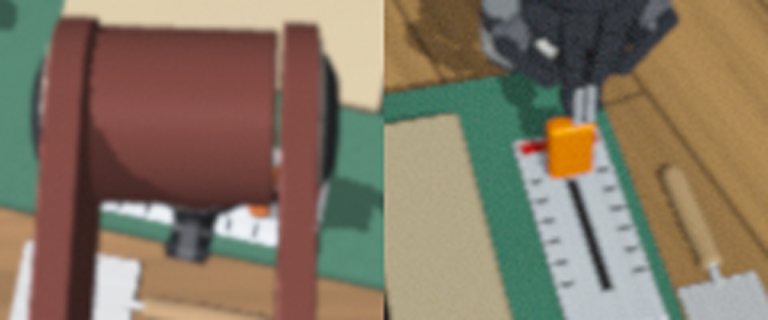

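The lever sits at home by the red strip, at about (570,150) in the crop, and the fingers are clear above it. Now crossing to the -y side.

```bash
python3 -m jog '[[[-0.025,-0.001,0],[0,0,0]],[[-0.05,-0.002,0],[0,0,0]],[[-0.08,-0.002,0],[0,0,0]],[[-0.08,-0.002,0],[0,0,0]]]'; python3 w.py; python3 -m jog '[[[0,0,0.025],[0,0,0]],[[0,0,0.05],[0,0,0]],[[0,0,0.073],[0,0,0]],[[0,0,0.073],[0,0,0]],[[0,0,0.073],[0,0,0]]]'; python3 w.py -0.022 0.093
```

```text
t: 7.9
tool_pos: [0.5146, -0.0176, 0.1662]
tool_rot: [-2.443, -1.972, 0.004]
contact_force: [-0.4, -0.6, 1.0]
opening: 0.0001
grip_force: 0.0
t 7.9 pos [ 0.5146 -0.0176  0.1662] lever-frame x,y(from home),z -0.0007 -0.0487 0.1662 F x,y,z [-0.3, -0.7, 1.0] open 0.0 q6 0.03
t: 8.4
tool_pos: [0.5154, -0.015, 0.0943]
tool_rot: [-2.439, -1.977, 0.002]
contact_force: [-0.1, -0.4, 0.5]
opening: 0.0002
grip_force: 0.0
t 8.4 pos [ 0.5154 -0.015   0.0943] lever-frame x,y(from home),z -0.0004 -0.0459 0.0943 F x,y,z [0.0, -0.4, 0.5] open 0.0 q6 0.04
to go tool xyz [0.0239 0.0004 0.0013] turn [-0.002 -0.     0.001]
```

```bash
python3 -m jog '[[[0.008,0,0],[0,0,0]],[[0.016,0,0],[0,0,0]],[[0.021,0,0],[0,0,0]],[[0.024,0,0],[0,0,0]],[[0.027,0,0],[0,0,0]]]'; python3 w.py; python3 -m jog '[[[0.003,0,0],[0,0,0]],[[0.006,0,0],[0,0,0]],[[0.007,0,0],[0,0,0]]]'; python3 w.py
```

```text
t: 8.9
tool_pos: [0.5219, 0.0114, 0.0956]
tool_rot: [2.44, 1.978, 0.001]
contact_force: [0.3, -0.5, 0.6]
opening: 0.0001
grip_force: 0.0
t 8.9 pos [0.5219 0.0114 0.0956] lever-frame x,y(from home),z 0.0005 -0.0188 0.0956 F x,y,z [0.4, -0.4, 0.6] open 0.0 q6 0.09
t: 9.2
tool_pos: [0.5229, 0.016, 0.0956]
tool_rot: [2.438, 1.976, -0.006]
contact_force: [-3.2, -9.1, 2.5]
opening: -0.0001
grip_force: 4.5
t 9.2 pos [0.5229 0.016  0.0956] lever-frame x,y(from home),z 0.0005 -0.0141 0.0956 F x,y,z [-1.2, -9.6, 2.5] open -0.0 q6 0.1
```

```bash
python3 -m jog '[[[0.002,0,0],[0,0,0]],[[0.003,0,0],[0,0,0]],[[0.004,0,0],[0,0,0]]]'; python3 w.py; python3 -m jog '[[[0.001,0,0],[0,0,0]],[[0.002,0,0],[0,0,0]],[[0.003,0,0],[0,0,0]]]'; python3 w.py
```

```text
t: 9.5
tool_pos: [0.5239, 0.0205, 0.0956]
tool_rot: [2.44, 1.976, -0.003]
contact_force: [-2.0, -3.5, 1.7]
opening: 0.0
grip_force: 1.7
t 9.5 pos [0.5239 0.0205 0.0956] lever-frame x,y(from home),z 0.0005 -0.0095 0.0956 F x,y,z [-1.2, -3.8, 1.7] open 0.0 q6 0.11
t: 9.8
tool_pos: [0.5245, 0.025, 0.095]
tool_rot: [-2.441, -1.977, -0.0]
contact_force: [0.8, -0.8, 0.0]
opening: -0.0003
grip_force: 0.0
t 9.8 pos [0.5245 0.025  0.095 ] lever-frame x,y(from home),z 0.0002 -0.0049 0.095 F x,y,z [0.9, -0.6, 0.0] open -0.0 q6 0.11
```

Click one. For the second, contact should come at about +0.001 and the crest at about +0.011.

```bash
python3 -m jog '[[[0.003,0,0],[0,0,0]],[[0.006,0,0],[0,0,0]],[[0.009,0,0],[0,0,0]],[[0.011,0,0],[0,0,0]],[[0.013,0,0],[0,0,0]]]'; python3 w.py; python3 -m jog '[[[0.002,0,0],[0,0,0]],[[0.003,0,0],[0,0,0]],[[0.004,0,0],[0,0,0]]]'; python3 w.py
```

```text
t: 10.3
tool_pos: [0.5269, 0.0358, 0.0952]
tool_rot: [2.439, 1.977, -0.006]
contact_force: [-2.2, -8.8, 1.5]
opening: -0.0
grip_force: 4.6
t 10.3 pos [0.5269 0.0358 0.0952] lever-frame x,y(from home),z 0.0002 0.0061 0.0952 F x,y,z [-0.3, -9.1, 1.5] open -0.0 q6 0.14
t: 10.6
tool_pos: [0.5279, 0.0406, 0.0951]
tool_rot: [2.441, 1.977, -0.002]
contact_force: [-0.5, -2.7, 0.3]
opening: 0.0
grip_force: 1.1
t 10.6 pos [0.5279 0.0406 0.0951] lever-frame x,y(from home),z 0.0002 0.0111 0.0951 F x,y,z [0.1, -2.7, 0.3] open 0.0 q6 0.15
```

```bash
python3 -m jog '[[[0.001,0,0],[0,0,0]],[[0.002,0,0],[0,0,0]],[[0.003,0,0],[0,0,0]]]'; python3 w.py
```

```text
t: 10.9
tool_pos: [0.5288, 0.0447, 0.0953]
tool_rot: [-2.441, -1.978, -0.001]
contact_force: [-0.3, 0.4, -0.6]
opening: -0.0002
grip_force: 0.0
t 10.9 pos [0.5288 0.0447 0.0953] lever-frame x,y(from home),z 0.0003 0.0152 0.0953 F x,y,z [-0.4, 0.4, -0.6] open -0.0 q6 0.15
```

Click two. The third needs the same travel: about 17 mm to the crest, plus 3 mm.

```bash
python3 -m jog '[[[0.003,0,0],[0,0,0]],[[0.006,0,0],[0,0,0]],[[0.009,0,0],[0,0,0]],[[0.011,0,0],[0,0,0]],[[0.013,0,0],[0,0,0]]]'; python3 w.py; python3 -m jog '[[[0.002,0,0],[0,0,0]],[[0.003,0,0],[0,0,0]],[[0.004,0,0],[0,0,0]]]'; python3 w.py
```

```text
t: 11.4
tool_pos: [0.5311, 0.0553, 0.0953]
tool_rot: [2.439, 1.977, -0.006]
contact_force: [-3.4, -8.8, 2.1]
opening: 0.0
grip_force: 4.6
t 11.4 pos [0.5311 0.0553 0.0953] lever-frame x,y(from home),z 0.0003 0.0261 0.0953 F x,y,z [-1.5, -9.3, 2.1] open 0.0 q6 0.18
t: 11.7
tool_pos: [0.5321, 0.0602, 0.0953]
tool_rot: [2.441, 1.977, -0.002]
contact_force: [-1.3, -2.1, 0.3]
opening: 0.0004
grip_force: 1.1
t 11.7 pos [0.5321 0.0602 0.0953] lever-frame x,y(from home),z 0.0003 0.031 0.0953 F x,y,z [-0.9, -2.4, 0.3] open 0.0 q6 0.18
```

```bash
python3 -m jog '[[[0.001,0,0],[0,0,0]],[[0.002,0,0],[0,0,0]],[[0.003,0,0],[0,0,0]]]'; python3 w.py;  python3 -m jog '[[[-0.01,0,0],[0,0,0]],[[-0.025,0,0],[0,0,0]],[[-0.03,0,-0.02],[0,0,0]],[[-0.03,0,-0.06],[0,0,0]],[[-0.03,0,-0.1],[0,0,0]]]' | head -3; python3 -m jog '[[[-0.045,0,0],[0,0,0]],[[-0.09,0,-0.01],[0,0,0]],[[-0.135,0,-0.02],[0,0,0]],[[-0.18,0,-0.03],[0,0,0]],[[-0.2,0,-0.03],[0,0,0]]]'; python3 m.py | grep -v knife
```

```text
t: 12.0
tool_pos: [0.5329, 0.0642, 0.0952]
tool_rot: [-2.441, -1.978, -0.001]
contact_force: [1.1, -0.4, -0.5]
opening: -0.0001
grip_force: 0.0
t 12.0 pos [0.5329 0.0642 0.0952] lever-frame x,y(from home),z 0.0002 0.0352 0.0952 F x,y,z [1.2, -0.2, -0.5] open -0.0 q6 0.19
t: 12.5
tool_pos: [0.5255, 0.0331, 0.1952]
tool_rot: [-2.441, -1.975, 0.003]
t: 13.0
tool_pos: [0.4844, -0.1655, 0.2272]
tool_rot: [2.442, 1.97, 0.001]
contact_force: [0.1, 0.7, -0.1]
opening: 0.0001
grip_force: 0.0
[[102, 15, 87], [0, 134, 211]]
[[19, 255, 230], [1, 222, 179]]
top orange [235.6 213.7] [231 207   9  14  88]
  z 0.1 [0.5373 0.088  0.1   ]
  z 0.126 [0.5352 0.0862 0.126 ]
top red [276.4 223.6] [273 212   8  24  78]
  z 0.065 [ 0.5172 -0.0053  0.065 ]
scene orange [283.9 233.5] [277 224  16  20 257]
  z 0.1 [0.5378 0.0892 0.1   ]
  z 0.126 [0.5482 0.1077 0.126 ]
scene red [274.  214.3] [263 212  23   6  52]
  z 0.065 [ 0.5178 -0.0033  0.065 ]
tri orange (array([0.53734821, 0.08813809, 0.09863122]), np.float64(0.00017717976702700392))
tri red (array([ 0.51713301, -0.00526975,  0.0627683 ]), np.float64(0.0005199461846038015))
base edge [array([0.52738148, 0.25311527]), array([ 0.4559404 , -0.08889702])] 0.34939410476209615 78.20144643675194
plate ((0.5355707406997681, 0.07911123335361481), (0.1151793971657753, 0.2139061540365219), 2.26741886138916)
```

View pics/c1.png

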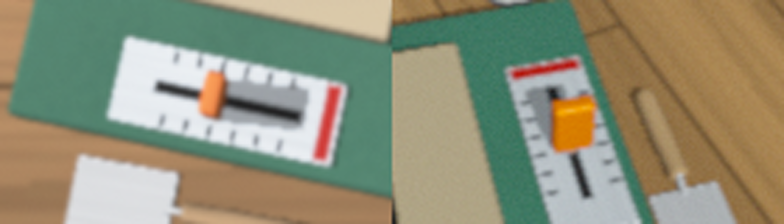

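The lever is 95 mm from the red mark, so it sits at 0.060, the third notch. The knife has not moved and the hand is clear.

```bash
python3 -m jog '[[[0,0,0],[0,0,0]],[[0,0,0],[0,0,0]],[[0,0,0],[0,0,0]]]' | head -1; python3 -c "from station import job; print(job.finish_job())"
```

```text
t: 13.4
the job is handed in; nothing more can be done
None
```

Job handed in at 13.4 s: I pushed the lever to its home stop, paused there about 1 s, then moved it three single clicks to the third notch (measured at 0.060 m), with push forces under 10 N at each reading and the hand finishing clear.

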